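# Counter display in order of height

### The arm

A 6-joint arm with a two-finger parallel gripper is mounted at the origin on a cart in front of the work surface, level with it; the furniture and walls round the work are solid. World frame = base frame: x ahead of the robot, y to its left, z up, the work surface at z = 0. Lengths are in mm, angles in rad, forces in N, time in s.
With the tool pointing down it reaches from about 300 to 775 mm from the base axis. Payload 14.6 kg.
Tool frame: the origin (TCP) lies midway between the tips of the shut fingers; the grasp point (between the pads) lies 19 mm behind it (pinch_z is the distance from the TCP to the grasp point, in mm); z points along the fingers, y is the direction in which the jaws open and shut (so a half turn about z gives the same grasp; the last joint's range is limited). The gripper opens to 94 mm and grips with 3 to 60 N. Pads are 16 mm wide; open, the fingers measure 119 mm over their backs; the gripper's body (75 mm by 177 mm) begins 78 mm behind the grasp point.
Start: joints at [1.096, 0.3, 1.521, -0, 1.321, -0.067], TCP at [218.121, 504.888, 205.446] pointing down, gripper open.
Joint ranges: [-3.03, 3.03], [-0.79, 2.21], [0.23, 2.52], [-1.04, 4.18], [0, 3.07], [-2.55, 2.55]. Speed limits (rad/s): [2.22, 2.22, 2.57, 3.14, 3.14, 3.14].

### API

Orientations are given as [roll, pitch, yaw] about the fixed x, y, z axes, in that order (R = Rz(yaw) Ry(pitch) Rx(roll)).
In Python, from cell import read_state, camera, sign_off, pinch_z gives the robot as it stands. The module is installed in compiled form; this text tells all that it offers.
- The arm moves only by the tool servo_tool, never from a script. Its argument "series" is a list of rows, each a list of 6 numbers: the shift along the tool's x, y, z in cm, then the turn, a rotation vector about the tool's x, y, z in rad. In form: [[tx, ty, tz, rx, ry, rz], ...]. A call has exactly 10 rows; each row is the pose to reach, as a shift and turn from the pose commanded when the call began, along the tool's axes at that moment; what a row does not reach only later rows make up. A row lasts 1/12 s, in which the tool goes at most 41.7 mm and 7.16 degrees, less where a joint would pass 70% of its speed; a pose out of reach is approached as far as the arm can. A call with a gripper value outside its range is refused whole. "gripper" is the finger opening in cm, from 0 to 9.4, set as the call begins (left out, the last holds). The fingers move at their own pace and stop on an object; "grip_force" is the grip in N (left out, the last holds). Time passes only in rows, so rows that repeat a pose let the fingers close, or fill a call up. It gives the time, the measured TCP pose, the force and the opening at its end, in the units of the state.
- read_state(): the state, without advancing time (a new reading comes with each control period).
- camera(name): name is "scene" or "top"; returns a dict with "pixels" (384x512x3 uint8, red, green, blue), "fx", "fy", "cx", "cy" (pixels), "k1" (the pictures are not rectified: a ray, as slopes to the right and down, at radius r is drawn at 1 + k1 r^2 times it, then the intrinsics apply), "pose" (4x4, takes a point from camera to world coordinates). Camera axes: x right, y down, z forward; pixel columns grow to the right and rows downward; lengths in mm; the calibration is good to about 2 mm. A picture is of the moment at which its call begins. There is no depth.
- sign_off(): hands the job in, once; it reports no verdict.
The state is a dict: "clock": time; "joints": joint angles; "qd": joint speeds; "effort": joint torques, N m; "eef_pos": TCP position; "eef_rot": TCP orientation; "wrist_force": force on the tool from outside, world axes, zero at the start; "moment": the same for the moment, N m; "finger_gap": finger opening in mm.
Only numpy, scipy, OpenCV 4.12 (cv2) and the standard library are available. Lean on these libraries where they do the work, as an engineer would, in place of code of your own. Each camera call takes 0.05 s, during which the arm holds its last target.

### The job

Line up the four goods - bottle, wooden stamp, lidded pot and dark tape roll - on the display board in order of height, one on each round pad: the tallest on the pad next to the green end bar, then the next tallest, down to the lowest on the pad at the white end. Stand each one upright and well centred on its pad, and let go of it.

Things in the scene. Friction and masses are not known exactly. Their poses are not given: they have to be found in the camera images.
- spray_center (a point): White bottle with a tall red cap, standing; 36 x 42 mm across (x by y), 106 mm tall: the tallest of the four. Point: its centre, 53 mm above its underside; z up. Its sides are straight, the cap is fixed and about as wide as the body (34 mm across x); grasp it from above across x, 65 to 90 mm above its underside. Loose, about 80 g
- stamp_center (a point): Wooden hand stamp, standing on its stamp face; block 26 x 44 mm (x by y) and 16 mm high, above it a round turned knob up to 24 mm thick, 72 mm tall in all: second tallest. Point: its centre, 36 mm above its underside; z up. Grasp the knob from above, 40 to 60 mm above its underside. Loose, about 70 g
- pot_center (a point): Round pot with a red screw lid (fixed) on a white body; 58 mm across, 50 mm tall: third tallest. Point: its centre, 25 mm above its underside; z up. Loose, about 90 g
- tape_center (a point): Small roll of dark, nearly black tape lying flat; 53 mm across, 19 mm tall: the lowest. Point: its centre, 9.5 mm above its underside; z up; grasp it across the whole roll (the middle is solid to the touch). Loose, about 50 g
- bar_green_top (a point): Green end bar, 84 x 18 x 3 mm, fixed across one end of the display board (a plain white one lies across the other end); it marks the tall end. Which end it is on differs from start to start. Point: centre of its top face. The board is a fixed flat wooden plank, 100 x 440 x 18 mm, lying roughly across in front of the robot, turned a little
- pad_1_top (a point): Round grey pad, 76 mm across, 3 mm thick, fixed on the display board, at the robot's right-hand end of the row; the four pads stand in a straight row 95 mm apart, each end pad 61 mm from its end bar. Point: centre of its top face, 21 mm above the counter; x across the board, y along it towards the robot's left
- pad_2_top (a point): Round grey pad, 76 mm across, 3 mm thick, fixed on the display board, second from the robot's right; the four pads stand in a straight row 95 mm apart, each end pad 61 mm from its end bar. Point: centre of its top face, 21 mm above the counter; x across the board, y along it towards the robot's left
- pad_3_top (a point): Round grey pad, 76 mm across, 3 mm thick, fixed on the display board, third from the robot's right; the four pads stand in a straight row 95 mm apart, each end pad 61 mm from its end bar. Point: centre of its top face, 21 mm above the counter; x across the board, y along it towards the robot's left
- pad_4_top (a point): Round grey pad, 76 mm across, 3 mm thick, fixed on the display board, at the robot's left-hand end of the row; the four pads stand in a straight row 95 mm apart, each end pad 61 mm from its end bar. Point: centre of its top face, 21 mm above the counter; x across the board, y along it towards the robot's left
There are look-alikes about, which are no part of the job. What is shaped like the part that bears stamp_center but blue or turquoise is not meant.

How it is judged:
By the outcome, as a careful person would: the job done as asked, in the order asked, and still so for the second after the job is handed in, with the robot touching nothing.
It also fails if it takes over 99 s, if anything falls off the work surface, if the arm or the gripper's body presses on something with over 40 N, if the wrist force passes 120 N, or if a joint passes its speed limit or range.

## Working session

There is one attempt and no reset: what is moved stays moved. The work goes in short steps, Python scripts to look and compute and a tool call to move; the robot and the scene stay as the last step left them, time stands still between calls to the robot, and variables do not carry over. Pictures are saved under pics/ and viewed, and the job is handed in when it is done.

Besides the shell and the picture viewer there is one more tool, called after "Request:" as a command line: name --pt "numbers of a row" for each row, then --argument value for the rest. servo_tool: Moves the arm, as the interface text tells. Its arguments: {"type":"object","properties":{"series":{"type":"array"},"gripper":{"type":"number"},"grip_force":{"type":"number"}},"required":["series"]}

```bash
mkdir -p pics; cat > h.py <<'E'
import numpy as np, cv2
from cell import read_state, camera, sign_off, pinch_z
def save(c,n): cv2.imwrite('pics/'+n+'.png',cv2.cvtColor(c['pixels'],cv2.COLOR_RGB2BGR))
def ray(c,u,v):
    x=(u-c['cx'])/c['fx'];y=(v-c['cy'])/c['fy']
    a,b=x,y
    for _ in range(30):
        r2=a*a+b*b; a=x/(1+c['k1']*r2); b=y/(1+c['k1']*r2)
    P=np.array(c['pose']); d=P[:3,:3]@np.array([a,b,1.]); return P[:3,3],d
def onz(c,u,v,z):
    o,d=ray(c,u,v); return o+d*(z-o[2])/d[2]
def proj(c,p):
    P=np.array(c['pose']); q=P[:3,:3].T@(np.array(p)-P[:3,3]); a,b=q[0]/q[2],q[1]/q[2]; k=1+c['k1']*(a*a+b*b)
    return c['fx']*a*k+c['cx'],c['fy']*b*k+c['cy']
E
python3 - <<'E'
from h import *
import pickle
for n in('scene','top'):
    c=camera(n); save(c,n+'0'); pickle.dump(c,open(n+'0.pkl','wb')); print(n,c['fx'],c['cx'],c['cy'],c['k1'],np.round(c['pose'],3).tolist())
print(read_state(),pinch_z)
E
```

```text
scene 452.8906093230281 261.55704735972347 188.76300715749142 -0.08192756612549874 [[-0.913, 0.329, -0.242, 807.73], [0.408, 0.732, -0.545, 647.096], [-0.002, -0.597, -0.802, 1030.034], [0.0, 0.0, 0.0, 1.0]]
top 432.08999229308137 264.5048774403864 196.41336244359192 -0.14093494552157987 [[-0.0, -0.997, 0.075, 394.494], [-1.0, 0.001, 0.013, -6.894], [-0.013, -0.075, -0.997, 1360.332], [0.0, 0.0, 0.0, 1.0]]
{'clock': 0.1, 'joints': array([ 1.09639576e+00,  3.00381785e-01,  1.52152168e+00, -1.61287222e-05,
        1.32071863e+00, -6.66266841e-02]), 'qd': array([ 1.92893658e-03, -4.49157060e-04, -2.66213399e-03,  2.75359608e-05,
       -7.83870434e-04,  3.45785104e-04]), 'effort': array([ 1.65428177e-03, -5.32648873e+01, -3.53277147e+01,  7.09788501e-02,
        2.35775043e-02, -6.09687959e-05]), 'eef_pos': array([218.0209352 , 504.67877878, 204.96045361]), 'eef_rot': array([-3.14056445e+00, -5.29495742e-05,  2.73382275e+00]), 'wrist_force': array([-0.48110153,  0.0623253 , -0.34860487]), 'moment': array([0.06877022, 0.03565657, 0.02471825]), 'finger_gap': 94.11679408665054} 18.8
```

View pics/scene0.png

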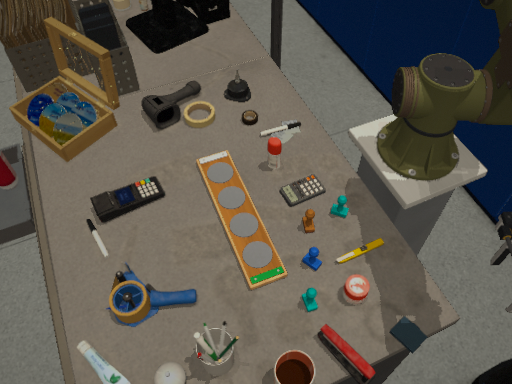

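View pics/top0.png

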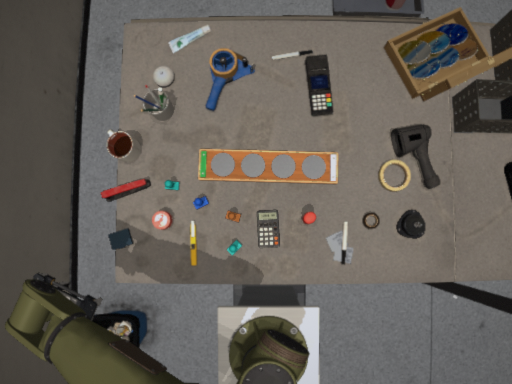

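```bash
python3 - <<'E'
import cv2
t=cv2.imread('pics/top0.png'); s=cv2.imread('pics/scene0.png')
cv2.imwrite('pics/z1.png',cv2.resize(t[140:270,90:290],None,fx=4,fy=4,interpolation=2))
cv2.imwrite('pics/z2.png',cv2.resize(t[140:270,270:450],None,fx=4,fy=4,interpolation=2))
cv2.imwrite('pics/z3.png',cv2.resize(s[60:210,190:390],None,fx=4,fy=4,interpolation=2))
E
```

```text
(no output)
```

View pics/z1.png

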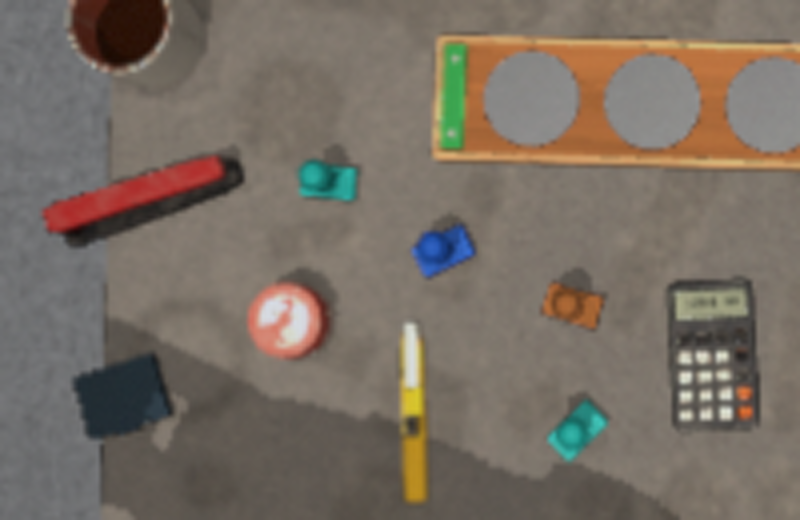

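View pics/z2.png

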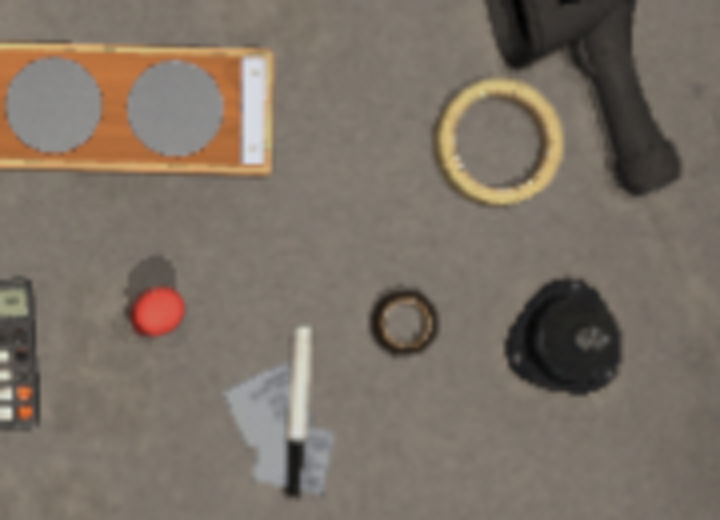

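View pics/z3.png

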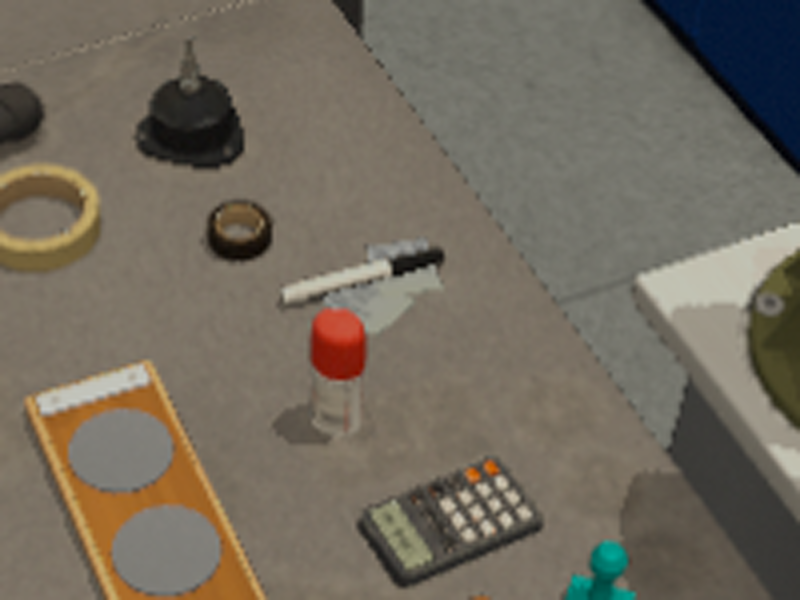

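```bash
cat > m.py <<'E'
from h import *
import pickle
def comps(c,mask,box,amin):
    u0,v0,u1,v1=box; m=np.zeros_like(mask); m[v0:v1,u0:u1]=mask[v0:v1,u0:u1]
    n,l,st,ce=cv2.connectedComponentsWithStats(m.astype(np.uint8))
    return [(st[i].tolist(),ce[i].round(2).tolist(),l==i) for i in range(1,n) if st[i][4]>=amin]
def hsv(c): 
    h=cv2.cvtColor(c['pixels'],cv2.COLOR_RGB2HSV).astype(int); return h[...,0],h[...,1],h[...,2]
def tri(c1,p1,c2,p2):
    o1,d1=ray(c1,*p1);o2,d2=ray(c2,*p2);d1=d1/np.linalg.norm(d1);d2=d2/np.linalg.norm(d2)
    t=np.linalg.lstsq(np.c_[d1,-d2],o2-o1,rcond=None)[0]; a=o1+t[0]*d1;b=o2+t[1]*d2
    return (a+b)/2,np.linalg.norm(a-b)
E
python3 - <<'E'
from m import *
t=pickle.load(open('top0.pkl','rb'));s=pickle.load(open('scene0.pkl','rb'))
def show(c,name,m,box,amin,z):
    for st,ce,_ in comps(c,m,box,amin): print(name,st,ce,onz(c,*ce,z).round(1)[:2])
h,S,v=hsv(t)
show(t,'pad',(S<25),(210,152,328,182),100,21)
show(t,'green',(h>45)&(h<75)&(S>100),(190,145,220,185),20,21)
show(t,'cap',((h<8)|(h>172))&(S>120),(295,205,325,230),20,98)
show(t,'wood',(h<16)&(h>5)&(S>110),(222,205,245,225),20,16)
show(t,'pot',((h<12)|(h>170))&(S>60)&(v>120),(148,205,178,235),20,50)
show(t,'tape',(v<70),(360,208,382,232),20,15)
h,S,v=hsv(s)
show(s,'pad',(S<25),(200,160,275,270),100,21)
show(s,'green',(h>45)&(h<75)&(S>100),(240,255,290,285),20,21)
show(s,'cap',((h<8)|(h>172))&(S>120),(262,130,290,160),20,85)
show(s,'wood',(h<16)&(h>5)&(S>110),(298,203,318,236),20,36)
show(s,'pot',((h<12)|(h>170))&(S>60)&(v>120),(335,265,378,310),20,50)
show(s,'tape',(v<70),(238,106,262,128),20,10)
E
python3 - <<'E'
import cv2
s=cv2.imread('pics/scene0.png')
a=cv2.resize(s[200:240,290:325],None,fx=10,fy=10,interpolation=0)
b=cv2.resize(s[130:175,260:295],None,fx=10,fy=9,interpolation=0)[:400]
cv2.imwrite('pics/z4.png',cv2.hconcat([a,b]))
E
```

```text
pad [212, 153, 22, 23, 403] [222.56, 164.21] [596.1 141.5]
pad [241, 154, 24, 23, 414] [252.74, 165.03] [593.1  46.7]
pad [272, 155, 23, 23, 415] [282.95, 165.8] [590.5 -47.8]
pad [302, 156, 23, 23, 407] [313.14, 166.62] [ 587.8 -142.2]
green [200, 151, 6, 26, 128] [202.88, 164.0] [597.  203.6]
cap [302, 212, 14, 12, 132] [308.86, 217.4] [ 427.2 -120.6]
wood [226, 211, 15, 11, 115] [232.8, 215.9] [434.2 108.8]
pot [151, 210, 20, 20, 205] [160.01, 219.85] [420.8 329.9]
tape [363, 213, 16, 16, 72] [369.14, 220.25] [ 419.8 -317.2]
pad [208, 163, 25, 20, 385] [219.82, 172.55] [ 588.5 -140.3]
pad [218, 187, 27, 22, 437] [231.2, 197.67] [591.6 -45.1]
pad [230, 214, 28, 23, 503] [243.63, 224.81] [594.4  49.5]
pad [243, 242, 29, 26, 582] [257.16, 254.53] [597.4 144.4]
green [250, 266, 34, 18, 209] [266.31, 274.63] [599.4 204.2]
cap [268, 137, 14, 18, 215] [274.2, 145.7] [ 429. -118.]
wood [302, 209, 13, 24, 207] [308.4, 220.97] [439.4 116.6]
pot [345, 274, 25, 28, 392] [357.47, 287.84] [425.6 335.7]
tape [242, 111, 16, 14, 99] [249.42, 119.82] [ 423.9 -310.9]
```

View pics/z4.png

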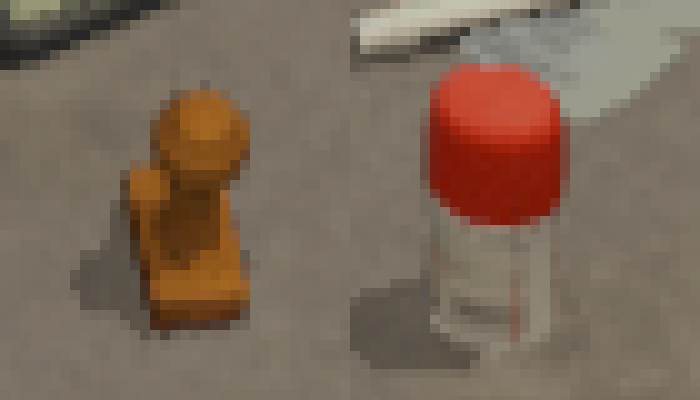

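```bash
python3 - <<'E'
from m import *
t=pickle.load(open('top0.pkl','rb'));s=pickle.load(open('scene0.pkl','rb'))
print('knob',tri(t,(231.6,215.3),s,(309.6,213.2)), onz(t,231.6,215.3,60),onz(s,309.6,213.2,60))
print('capTop',tri(t,(309.3,217.6),s,(273.5,141.2)),onz(t,309.3,217.6,106),onz(s,273.5,141.2,106))
print('cap', tri(t,(308.86,217.4),s,(274.2,145.7)))
print('tape',tri(t,(370.5,220.5),s,(249.5,117.5)),onz(t,370.5,220.5,15),onz(s,249.5,117.5,15))
print('pot',tri(t,(160.0,219.85),s,(357.3,287.5)),onz(t,160.3,219.8,46),onz(s,357.3,287.5,46))
h,S,v=hsv(t)
for n,m,b in(('cap',((h<8)|(h>172))&(S>120),(295,205,325,230)),('wood',(h<16)&(h>5)&(S>110),(222,205,245,225))):
    for st,ce,l in comps(t,m,b,20):
        ys,xs=np.nonzero(l); (c,wh,a)=cv2.minAreaRect(np.c_[xs,ys].astype(np.float32)); print(n,c,wh,a,np.linalg.eigh(np.cov(xs,ys)))
im=cv2.cvtColor(t['pixels'],cv2.COLOR_RGB2BGR)
a=cv2.resize(im[205:235,295:330],None,fx=11,fy=11,interpolation=0)
b=cv2.resize(im[205:235,355:390],None,fx=11,fy=11,interpolation=0)
cv2.imwrite('pics/z5.png',cv2.hconcat([a,b]))
E
```

```text
knob (array([434.4634411 , 108.95679177,  59.0550972 ]), np.float64(0.700428785939248)) [434.72798896 108.68201394  60.        ] [434.52994582 109.66607752  60.        ]
capTop (array([ 427.81135512, -122.52398284,   98.25397159]), np.float64(2.786956741924822)) [ 426.41290447 -121.10621036  106.        ] [ 432.12050225 -116.90157802  106.        ]
cap (array([ 427.39101659, -121.98300034,   80.2935446 ]), np.float64(0.6304898624609033))
tape (array([ 418.85170261, -323.12523025,    7.3541756 ]), np.float64(0.7727358695682875)) [ 419.04763499 -321.53541608   15.        ] [ 421.4457903  -315.63941513   15.        ]
pot (array([421.43743827, 332.05704633,  40.63906861]), np.float64(1.0587086270463575)) [421.06028637 330.06219908  46.        ] [423.9826591  333.48337589  46.        ]
cap (308.5, 217.5) (11.0, 13.0) 90.0 EighResult(eigenvalues=array([ 8.63225566, 12.94992107]), eigenvectors=array([[-0.50262857, -0.86450247],
       [-0.86450247,  0.50262857]]))
wood (232.7169952392578, 215.99058532714844) (14.010775566101074, 8.10427188873291) 15.94539737701416 EighResult(eigenvalues=array([ 5.53348685, 16.73272215]), eigenvectors=array([[ 0.28144536, -0.95957726],
       [-0.95957726, -0.28144536]]))
```

View pics/z5.png

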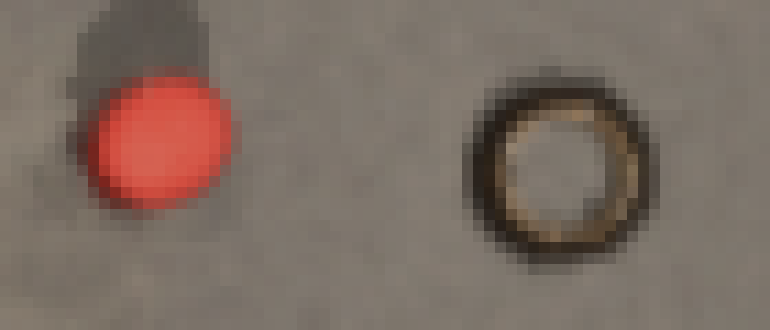

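```bash
cat > go.py <<'E'
import sys
from h import *
from scipy.spatial.transform import Rotation as R
x,y,z,yaw=map(float,sys.argv[1:5])
s=read_state(); M=R.from_euler('xyz',s['eef_rot']); T=R.from_euler('xyz',[np.pi,0,yaw])
d=M.inv().apply(np.array([x,y,z])-s['eef_pos'])/10; w=(M.inv()*T).as_rotvec()
print('t',round(s['clock'],2),'pos',s['eef_pos'].round(1),'rot',s['eef_rot'].round(3),'F',s['wrist_force'].round(1),'gap',round(s['finger_gap'],1))
print('shift cm',d.round(2),'turn',w.round(3))
E
python3 go.py 422.5 332 120 1.571
```

```text
t 0.1 pos [218.  504.7 205. ] rot [-3.141 -0.     2.734] F [-0.5  0.1 -0.3] gap 94.1
shift cm [-25.62  -7.73   8.5 ] turn [-1.000e-03  1.000e-03  1.163e+00]
```

Request:
servo_tool --pt "-3.2 -0.97 0.6 0 0 0.12" --pt "-6.4 -1.93 1.4 0 0 0.24" --pt "-9.6 -2.9 2.4 0 0 0.36" --pt "-12.8 -3.87 3.5 0 0 0.48" --pt "-16 -4.8 4.8 0 0 0.6" --pt "-19.2 -5.8 6 0 0 0.72" --pt "-22.4 -6.76 7 0 0 0.84" --pt "-24.5 -7.4 8 0 0 0.96" --pt "-25.62 -7.73 8.5 0 0 1.08" --pt "-25.62 -7.73 8.5 0 0 1.163" --gripper 9.4

```text
clock: 0.93
eef_pos: [423.8, 330.2, 118.8]
eef_rot: [-3.14, 0.002, 1.562]
wrist_force: [-0.7, -0.0, -0.9]
finger_gap: 94.2
```

```bash
python3 - <<'E'
from h import *
for n in('top','scene'):
    c=camera(n); save(c,n+'1')
    s=read_state(); print(s['eef_pos'],proj(c,s['eef_pos']))
import cv2
a=cv2.imread('pics/top1.png')[180:260,110:210]; b=cv2.imread('pics/scene1.png')[220:320,310:410]
cv2.imwrite('pics/z6.png',cv2.hconcat([cv2.resize(a,(400,400)),cv2.resize(b,(400,400))]))
E
python3 go.py 422.5 332 10 1.571
```

```text
[423.16319659 331.10508126 119.43149145] (np.float64(153.62223666645409), np.float64(218.54337789378133))
[422.81436446 331.76222735 119.89996727] (np.float64(363.04104746325436), np.float64(272.6639499423969))
t 1.03 pos [422.8 331.8 119.9] rot [-3.141e+00  1.000e-03  1.568e+00] F [-0.6  0.3  0.2] gap 94.0
shift cm [ 0.03 -0.02 10.99] turn [-0.001  0.001 -0.003]
```

View pics/z6.png

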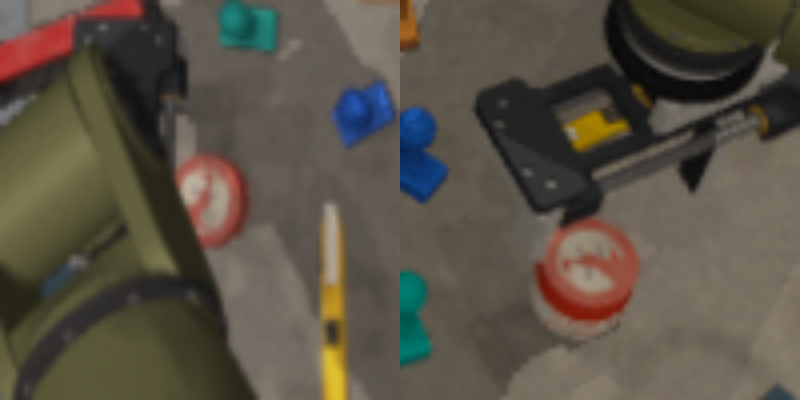

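Request:
servo_tool --pt "0 0 2.5 0 0 0" --pt "0 0 5 0 0 0" --pt "0 0 7.5 0 0 0" --pt "0 0 9 0 0 0" --pt "0 0 10 0 0 0" --pt "0 0 10.6 0 0 0" --pt "0 0 10.8 0 0 0" --pt "0 0 10.8 0 0 0" --pt "0 0 10.8 0 0 0" --pt "0 0 10.8 0 0 0"

```text
clock: 1.87
eef_pos: [423.1, 332.6, 13.4]
eef_rot: [3.14, -0.001, 1.571]
wrist_force: [-0.1, -0.1, -0.4]
finger_gap: 94.1
```

Request:
servo_tool --pt "0 0 0 0 0 0" --pt "0 0 0 0 0 0" --pt "0 0 0 0 0 0" --pt "0 0 0 0 0 0" --pt "0 0 0 0 0 0" --pt "0 0 0 0 0 0" --pt "0 0 0 0 0 0" --pt "0 0 0 0 0 0" --pt "0 0 0 0 0 0" --pt "0 0 0 0 0 0" --gripper 4.5 --grip_force 20

```text
clock: 2.7
eef_pos: [422.6, 332.3, 12.5]
eef_rot: [-3.142, 0.0, 1.571]
wrist_force: [0.5, 1.0, 1.2]
finger_gap: 57.1
```

Request:
servo_tool --pt "0 0 -1 0 0 0" --pt "0 0 -2.5 0 0 0" --pt "0 0 -4 0 0 0" --pt "0 0 -5.5 0 0 0" --pt "0 0 -7 0 0 0" --pt "0 0 -8.5 0 0 0" --pt "0 0 -10 0 0 0" --pt "0 0 -11 0 0 0" --pt "0 0 -11 0 0 0" --pt "0 0 -11 0 0 0"

```text
clock: 3.53
eef_pos: [422.7, 332.3, 122.6]
eef_rot: [3.141, -0.0, 1.571]
wrist_force: [-0.5, 0.5, -1.4]
finger_gap: 57.7
```

```bash
python3 go.py 591 -46.5 115 1.541
```

```text
t 3.53 pos [422.7 332.3 122.6] rot [ 3.141 -0.     1.571] F [-0.5  0.5 -1.4] gap 57.7
shift cm [-37.88  16.83   0.76] turn [ 0.001 -0.     0.03 ]
```

Request:
servo_tool --pt "-0.8 0.35 0 0 0 0" --pt "-2.3 1.0 0 0 0 0" --pt "-4.5 2.0 0 0 0 0" --pt "-7 3.1 0 0 0 0" --pt "-9.5 4.2 0 0 0 0" --pt "-12 5.3 0 0 0 0" --pt "-14.5 6.44 0 0 0 0.03" --pt "-17 7.55 0 0 0 0.03" --pt "-19.5 8.66 0 0 0 0.03" --pt "-22 9.77 0 0 0 0.03"

```text
clock: 4.37
eef_pos: [520.3, 110.3, 121.4]
eef_rot: [-3.14, 0.0, 1.541]
wrist_force: [-0.7, -0.1, -0.5]
finger_gap: 57.6
```

Request:
servo_tool --pt "-2.5 1.0 0 0 0 0" --pt "-5 2.0 0 0 0 0" --pt "-7.5 3.1 0 0 0 0" --pt "-10 4.2 0 0 0 0" --pt "-12.5 5.3 0 0 0 0" --pt "-14.5 6.0 0 0 0 0" --pt "-15.6 6.4 0 0 0 0" --pt "-15.9 6.6 0 0 0 0" --pt "-15.9 6.6 0 0 0 0" --pt "-15.9 6.6 0 0 0 0"

```text
clock: 5.2
eef_pos: [581.2, -47.8, 122.1]
eef_rot: [-3.141, -0.0, 1.541]
wrist_force: [0.2, -0.3, -0.7]
finger_gap: 57.6
```

```bash
python3 - <<'E'
from h import *
for n in('top','scene'):
    c=camera(n); save(c,n+'2')
    s=read_state(); print(s['eef_pos'],proj(c,s['eef_pos']))
import cv2
a=cv2.imread('pics/top2.png')[120:220,220:320]; b=cv2.imread('pics/scene2.png')[130:230,180:280]
cv2.imwrite('pics/z7.png',cv2.hconcat([cv2.resize(a,(400,400)),cv2.resize(b,(400,400))]))
E
python3 go.py 591 -46.5 34 1.541
```

```text
[581.24494253 -47.56429102 122.26682464] (np.float64(283.9437400859377), np.float64(163.8924217904845))
[581.28743245 -47.51298535 122.36314086] (np.float64(232.3808171835196), np.float64(172.70257516676182))
t 5.3 pos [581.3 -47.5 122.4] rot [-3.141 -0.     1.542] F [-0.4  0.1 -0.9] gap 57.5
shift cm [0.13 0.97 8.84] turn [-0.    -0.     0.001]
```

View pics/z7.png

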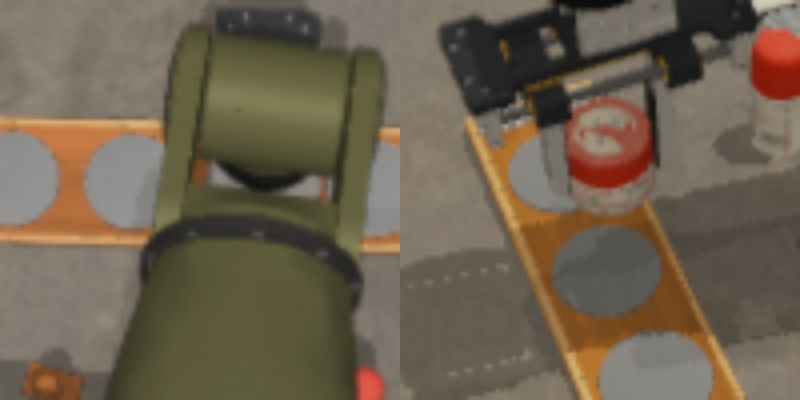

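```bash
python3 - <<'E'
from m import *
c=pickle.load(open('scene0.pkl','rb'))
im=cv2.imread('pics/scene2.png'); c['pixels']=im[...,::-1].copy()
h,S,v=hsv(c)
m=((h<12)|(h>170))&(S>60)&(v>90)
for st,ce,_ in comps(c,m,(215,150,250,185),20): print(st,ce,onz(c,*ce,153).round(1))
print(proj(c,(581.3,-47.5,153)))
E
```

```text
[221, 154, 22, 25, 361] [232.02, 166.62] [582.5 -42.6 153. ]
(np.float64(231.72410264541543), np.float64(165.0876892190042))
```

Request:
servo_tool --pt "0 0.4 1.5 0 0 0" --pt "0 0.97 3 0 0 0" --pt "0 0.97 4.5 0 0 0" --pt "0 0.97 6 0 0 0" --pt "0 0.97 7.2 0 0 0" --pt "0 0.97 8 0 0 0" --pt "0 0.97 8.4 0 0 0" --pt "0 0.97 8.7 0 0 0" --pt "0 0.97 8.83 0 0 0" --pt "0 0.97 8.83 0 0 0"

```text
clock: 6.13
eef_pos: [591.5, -48.8, 34.5]
eef_rot: [3.141, 0.0, 1.541]
wrist_force: [-0.2, -0.7, -0.9]
finger_gap: 57.6
```

Request:
servo_tool --pt "0 0 0.05 0 0 0" --pt "0 0 0.05 0 0 0" --pt "0 0 0.05 0 0 0" --pt "0 0 0.05 0 0 0" --pt "0 0 0.05 0 0 0" --pt "0 0 0.05 0 0 0" --pt "0 0 0.05 0 0 0" --pt "0 0 0.05 0 0 0" --pt "0 0 0.05 0 0 0" --pt "0 0 0.05 0 0 0"

```text
clock: 6.97
eef_pos: [591.2, -48.9, 33.6]
eef_rot: [-3.142, -0.0, 1.541]
wrist_force: [-1.0, 0.3, -0.0]
finger_gap: 57.2
```

Request:
servo_tool --pt "0 0 0 0 0 0" --pt "0 0 0 0 0 0" --pt "0 0 0 0 0 0" --pt "0 0 0 0 0 0" --pt "0 0 0 0 0 0" --pt "0 0 0 0 0 0" --pt "0 0 0 0 0 0" --pt "0 0 0 0 0 0" --pt "0 0 -0.5 0 0 0" --pt "0 0 -2 0 0 0" --gripper 9.4

```text
clock: 7.8
eef_pos: [590.2, -48.7, 52.3]
eef_rot: [-3.138, -0.0, 1.541]
wrist_force: [-0.9, 0.4, 0.2]
finger_gap: 94.2
```

```bash
python3 go.py 591 -46.5 200 1.571; python3 go.py 434.5 109.2 120 1.571
```

```text
t 7.8 pos [590.2 -48.7  52.3] rot [-3.138 -0.     1.541] F [-0.9  0.4  0.2] gap 94.2
shift cm [  0.23   0.03 -14.77] turn [-0.003 -0.    -0.03 ]
t 7.8 pos [590.2 -48.7  52.3] rot [-3.138 -0.     1.541] F [-0.9  0.4  0.2] gap 94.2
shift cm [ 15.32 -16.06  -6.71] turn [-0.003 -0.    -0.03 ]
```

Request:
servo_tool --pt "0 0 -2.5 0 0 0" --pt "0 0 -5 0 0 0" --pt "0.5 -0.5 -6.7 0 0 0" --pt "3 -3 -6.7 0 0 0.05" --pt "6 -6.1 -6.7 0 0 0.1" --pt "9 -9.2 -6.7 0 0 0.15" --pt "12 -12.3 -6.7 0 0 0.2" --pt "14.3 -14.8 -6.7 0 0 0.255" --pt "15.32 -16.06 -6.7 0 0 0.255" --pt "15.32 -16.06 -6.7 0 0 0.255"

```text
clock: 8.63
eef_pos: [433.3, 110.9, 121.3]
eef_rot: [3.141, -0.0, 1.288]
wrist_force: [-0.0, -0.5, 0.4]
finger_gap: 94.1
```

```bash
python3 - <<'E'
from m import *
for n in('scene',):
    c=camera(n); save(c,n+'3')
    s=read_state(); print(s['eef_pos'],proj(c,s['eef_pos']))
h,S,v=hsv(c)
m=((h<12)|(h>170))&(S>60)&(v>90)
for st,ce,_ in comps(c,m,(215,160,250,205),20): print(st,ce,onz(c,*ce,67).round(1))
b=c['pixels'][130:280,180:330,::-1]
cv2.imwrite('pics/z8.png',cv2.resize(b,(600,600)))
E
python3 go.py 434.5 109.2 31 1.286
```

```text
[434.78983987 109.95933195 121.39245621] (np.float64(311.63888062812305), np.float64(199.51177473434345))
[219, 176, 22, 25, 319] [229.57, 188.93] [594.8 -41.8  67. ]
t 8.68 pos [434.8 110.  121.4] rot [ 3.141 -0.     1.288] F [0.8 0.2 0.6] gap 94.0
shift cm [-0.09 -0.02  9.04] turn [ 0.001 -0.     0.002]
```

View pics/z8.png

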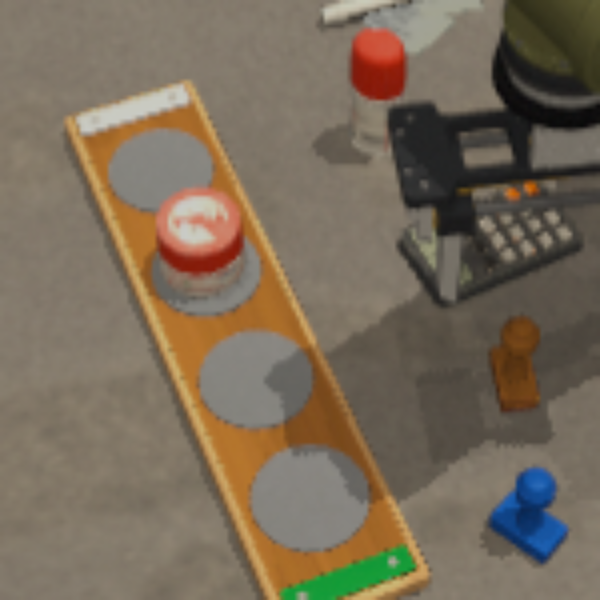

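Request:
servo_tool --pt "-0.09 0 2 0 0 0" --pt "-0.09 0 4 0 0 0" --pt "-0.09 0 6 0 0 0" --pt "-0.09 0 7.5 0 0 0" --pt "-0.09 0 8.4 0 0 0" --pt "-0.09 0 8.8 0 0 0" --pt "-0.09 0 8.95 0 0 0" --pt "-0.09 0 8.95 0 0 0" --pt "-0.09 0 8.95 0 0 0" --pt "-0.09 0 8.95 0 0 0"

```text
clock: 9.52
eef_pos: [435.5, 108.2, 31.8]
eef_rot: [3.14, -0.001, 1.286]
wrist_force: [-0.2, 0.6, 0.2]
finger_gap: 93.8
```

Request:
servo_tool --pt "0 0 0 0 0 0" --pt "0 0 0 0 0 0" --pt "0 0 0 0 0 0" --pt "0 0 0 0 0 0" --pt "0 0 0 0 0 0" --pt "0 0 0 0 0 0" --pt "0 0 0 0 0 0" --pt "0 0 0 0 0 0" --pt "0 0 0 0 0 0" --pt "0 0 0 0 0 0" --gripper 1.0 --grip_force 15

```text
clock: 10.35
eef_pos: [435.0, 108.2, 31.1]
eef_rot: [-3.141, 0.0, 1.286]
wrist_force: [0.2, -0.2, 0.2]
finger_gap: 30.6
```

Request:
servo_tool --pt "0 0 0 0 0 0" --pt "0 0 0 0 0 0" --pt "0 0 0 0 0 0" --pt "0 0 0 0 0 0" --pt "0 0 0 0 0 0" --pt "0 0 0 0 0 0" --pt "0 0 0 0 0 0" --pt "0 0 0 0 0 0" --pt "0 0 -0.1 0 0 0" --pt "0 0 -0.5 0 0 0"

```text
clock: 11.18
eef_pos: [434.8, 108.2, 35.9]
eef_rot: [-3.141, 0.0, 1.286]
wrist_force: [-0.7, -0.2, 0.2]
finger_gap: 23.5
```

```bash
python3 go.py 593.7 48 100 1.541
```

```text
t 11.18 pos [434.8 108.2  35.9] rot [-3.141  0.     1.286] F [-0.7 -0.2  0.2] gap 23.5
shift cm [-1.31 16.94 -6.42] turn [-0.001  0.    -0.255]
```

Request:
servo_tool --pt "0 0 -1.2 0 0 0" --pt "0 0 -2.7 0 0 0" --pt "0 0.2 -4.3 0 0 0" --pt "0 0.8 -5.8 0 0 -0.03" --pt "-0.2 2 -6.4 0 0 -0.06" --pt "-0.4 4 -6.4 0 0 -0.1" --pt "-0.6 6.5 -6.4 0 0 -0.15" --pt "-0.8 9 -6.4 0 0 -0.2" --pt "-0.9 11.5 -6.4 0 0 -0.25" --pt "-1.0 14 -6.4 0 0 -0.255"

```text
clock: 12.02
eef_pos: [567.7, 58.7, 100.4]
eef_rot: [3.141, 0.0, 1.544]
wrist_force: [-0.8, 0.7, -0.5]
finger_gap: 23.6
```

Request:
servo_tool --pt "0 1.6 0 0 0 0" --pt "0 2.4 0 0 0 0" --pt "0 2.7 0 0 0 0" --pt "0 2.7 0 0 0 0" --pt "0 2.7 0 0 0 0" --pt "0 2.7 0 0 0 0" --pt "0 2.7 0 0 0 0" --pt "0 2.7 0 0 0 0" --pt "0 2.7 0 0 0 0" --pt "0 2.7 0 0 0 0"

```text
clock: 12.85
eef_pos: [593.5, 58.5, 100.2]
eef_rot: [3.142, -0.0, 1.541]
wrist_force: [-0.3, -0.6, 0.6]
finger_gap: 23.0
```

```bash
python3 - <<'E'
from m import *
c=camera('scene'); save(c,'scene4')
s=read_state(); print(s['eef_pos'],proj(c,s['eef_pos']),proj(c,s['eef_pos']+[0,0,28]))
b=c['pixels'][130:280,180:330,::-1]
cv2.imwrite('pics/z9.png',cv2.resize(b,(600,600)))
E
python3 go.py 593.7 48 52 1.541
```

```text
[593.52494605  58.46974315 100.23292146] (np.float64(244.2657976193718), np.float64(210.43985849173262)) (np.float64(243.88385943911115), np.float64(203.98643885167795))
t 12.9 pos [593.5  58.5 100.2] rot [ 3.142 -0.     1.541] F [ 0.6  0.5 -0.7] gap 23.6
shift cm [-1.05  0.05  4.82] turn [ 0. -0. -0.]
```

View pics/z9.png

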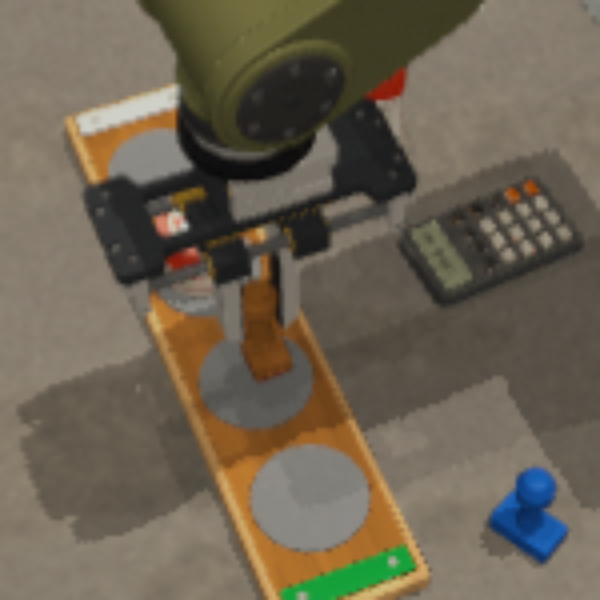

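Request:
servo_tool --pt "-0.5 0 0.8 0 0 0" --pt "-1.08 0 1.8 0 0 0" --pt "-1.08 0 2.8 0 0 0" --pt "-1.08 0 3.6 0 0 0" --pt "-1.08 0 4.2 0 0 0" --pt "-1.08 0 4.6 0 0 0" --pt "-1.08 0 4.75 0 0 0" --pt "-1.08 0 4.8 0 0 0" --pt "-1.08 0 4.85 0 0 0" --pt "-1.08 0 4.85 0 0 0"

```text
clock: 13.73
eef_pos: [593.5, 47.7, 52.1]
eef_rot: [3.141, -0.0, 1.541]
wrist_force: [-1.4, 0.5, 2.8]
finger_gap: 23.2
```

Request:
servo_tool --pt "0 0 0.02 0 0 0" --pt "0 0 0.02 0 0 0" --pt "0 0 0.02 0 0 0" --pt "0 0 0.02 0 0 0" --pt "0 0 0.02 0 0 0" --pt "0 0 0.02 0 0 0" --pt "0 0 0.02 0 0 0" --pt "0 0 0.02 0 0 0" --pt "0 0 0.02 0 0 0" --pt "0 0 0.02 0 0 0"

```text
clock: 14.57
eef_pos: [593.6, 47.7, 52.1]
eef_rot: [3.141, -0.0, 1.541]
wrist_force: [-1.9, -0.1, 5.5]
finger_gap: 23.3
```

Request:
servo_tool --pt "0 0 0 0 0 0" --pt "0 0 0 0 0 0" --pt "0 0 0 0 0 0" --pt "0 0 0 0 0 0" --pt "0 0 0 0 0 0" --pt "0 0 0 0 0 0" --pt "0 0 -0.4 0 0 0" --pt "0 0 -1.5 0 0 0" --pt "0 0 -3 0 0 0" --pt "0 0 -4.5 0 0 0" --gripper 7.5

```text
clock: 15.4
eef_pos: [593.3, 47.6, 97.8]
eef_rot: [3.142, -0.0, 1.541]
wrist_force: [1.0, -0.5, 0.1]
finger_gap: 75.1
```

```bash
python3 go.py 428 -120.5 160 2.094
```

```text
t 15.4 pos [593.3  47.6  97.8] rot [ 3.142 -0.     1.541] F [ 1.  -0.5  0.1] gap 75.1
shift cm [-17.3  -16.01  -6.22] turn [ 0.    -0.    -0.553]
```

Request:
servo_tool --pt "0 -0.3 -2.5 0 0 0" --pt "-0.8 -1 -5 0 0 0" --pt "-3 -3 -6.2 0 0 -0.1" --pt "-5.6 -5.2 -6.2 0 0 -0.2" --pt "-8.2 -7.6 -6.2 0 0 -0.3" --pt "-10.8 -10 -6.2 0 0 -0.4" --pt "-13.4 -12.4 -6.2 0 0 -0.5" --pt "-15.6 -14.5 -6.2 0 0 -0.553" --pt "-17 -15.8 -6.2 0 0 -0.553" --pt "-17.3 -16.01 -6.2 0 0 -0.553"

```text
clock: 16.23
eef_pos: [426.6, -122.1, 159.6]
eef_rot: [3.141, 0.001, 2.092]
wrist_force: [-1.0, -0.3, 0.1]
finger_gap: 75.1
```

```bash
python3 - <<'E'
from m import *
c=camera('scene'); save(c,'scene5')
s=read_state(); print(s['eef_pos'],proj(c,s['eef_pos']),proj(c,s['eef_pos']+[0,0,28]))
b=c['pixels'][100:250,190:340,::-1]
cv2.imwrite('pics/z10.png',cv2.resize(b,(600,600)))
E
python3 go.py 428 -120.5 60 2.094
```

```text
[ 427.45154058 -121.64369667  159.58599112] (np.float64(274.70318737644646), np.float64(125.867976503029)) (np.float64(274.92247465641816), np.float64(118.34380536909329))
t 16.28 pos [ 427.5 -121.6  159.6] rot [3.141e+00 1.000e-03 2.091e+00] F [ 0.7 -0.7 -0.9] gap 74.9
shift cm [0.08 0.1  9.96] turn [ 0.001  0.001 -0.003]
```

View pics/z10.png

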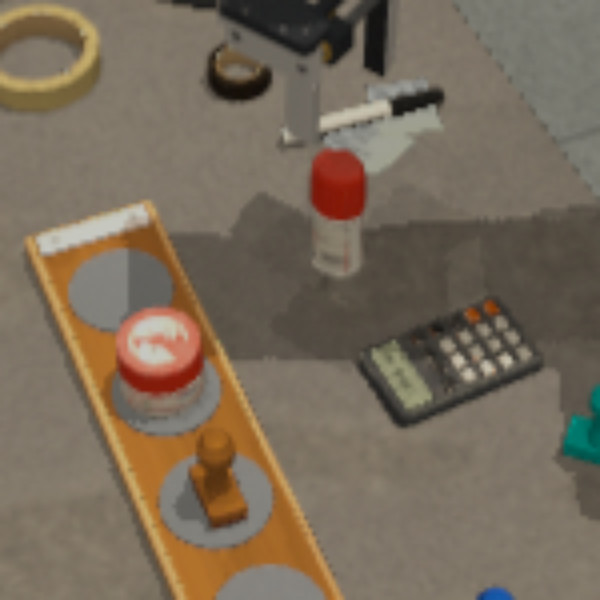

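Request:
servo_tool --pt "0.08 0.05 2 0 0 0" --pt "0.08 0.05 4 0 0 0" --pt "0.08 0.05 6 0 0 0" --pt "0.08 0.05 8 0 0 0" --pt "0.08 0.05 9.2 0 0 0" --pt "0.08 0.05 9.8 0 0 0" --pt "0.08 0.05 10.0 0 0 0" --pt "0.08 0.05 10.1 0 0 0" --pt "0.08 0.05 10.1 0 0 0" --pt "0.08 0.05 10.1 0 0 0"

```text
clock: 17.12
eef_pos: [428.6, -119.6, 58.2]
eef_rot: [3.141, 0.001, 2.094]
wrist_force: [-0.6, -0.3, 0.6]
finger_gap: 74.8
```

Request:
servo_tool --pt "0 0 0 0 0 0" --pt "0 0 0 0 0 0" --pt "0 0 0 0 0 0" --pt "0 0 0 0 0 0" --pt "0 0 0 0 0 0" --pt "0 0 0 0 0 0" --pt "0 0 0 0 0 0" --pt "0 0 0 0 0 0" --pt "0 0 0 0 0 0" --pt "0 0 0 0 0 0" --gripper 2.0 --grip_force 15

```text
clock: 17.95
eef_pos: [428.1, -119.5, 57.4]
eef_rot: [-3.142, -0.0, 2.094]
wrist_force: [0.1, 0.8, -0.2]
finger_gap: 33.9
```

Request:
servo_tool --pt "0 0 -1 0 0 0" --pt "0 0 -2.5 0 0 0" --pt "0 0 -4 0 0 0" --pt "0 0 -5.5 0 0 0" --pt "0 0 -7 0 0 0" --pt "0 0 -8.5 0 0 0" --pt "0 0 -10 0 0 0" --pt "0 0 -11.3 0 0 0" --pt "0 0 -12 0 0 0" --pt "0 0 -12.3 0 0 0"

```text
clock: 18.78
eef_pos: [428.4, -119.6, 181.8]
eef_rot: [3.14, 0.001, 2.094]
wrist_force: [0.5, 0.6, -0.4]
finger_gap: 34.4
```

```bash
python3 go.py 596.7 143 180 1.541
```

```text
t 18.78 pos [ 428.4 -119.6  181.8] rot [3.140e+00 1.000e-03 2.094e+00] F [ 0.5  0.6 -0.4] gap 34.4
shift cm [14.34 27.7   0.19] turn [0.001 0.001 0.553]
```

Request:
servo_tool --pt "0.3 0.6 0 0 0 0" --pt "1 2 0 0 0 0.05" --pt "2.1 4 0 0 0 0.11" --pt "3.2 6.2 0 0 0 0.18" --pt "4.3 8.4 0 0 0 0.25" --pt "5.5 10.6 0 0 0 0.32" --pt "6.6 12.8 0 0 0 0.39" --pt "7.8 15 0 0 0 0.46" --pt "8.9 17.2 0 0 0 0.52" --pt "10 19.4 0 0 0 0.553"

```text
clock: 19.62
eef_pos: [546.4, 65.7, 179.4]
eef_rot: [-3.14, 0.0, 1.538]
wrist_force: [0.0, -0.4, -0.2]
finger_gap: 33.6
```

```bash
python3 go.py 596.7 143 180 1.541
```

```text
t 19.62 pos [546.4  65.7 179.4] rot [-3.14   0.     1.538] F [ 0.  -0.4 -0.2] gap 33.6
shift cm [ 7.89  4.77 -0.07] turn [-0.002  0.    -0.003]
```

Request:
servo_tool --pt "1.9 1.15 0 0 0 0" --pt "3.8 2.3 0 0 0 0" --pt "5.6 3.4 0 0 0 0" --pt "7.0 4.2 0 0 0 0" --pt "7.6 4.6 0 0 0 0" --pt "7.8 4.75 0 0 0 0" --pt "7.8 4.75 0 0 0 0" --pt "7.8 4.75 0 0 0 0" --pt "7.8 4.75 0 0 0 0" --pt "7.8 4.75 0 0 0 0"

```text
clock: 20.45
eef_pos: [595.9, 139.9, 180.6]
eef_rot: [3.141, 0.0, 1.54]
wrist_force: [-0.3, -0.1, -1.7]
finger_gap: 33.5
```

```bash
python3 - <<'E'
from m import *
c=camera('scene'); save(c,'scene6')
s=read_state(); p=s['eef_pos']; print(p,proj(c,p),proj(c,p+[0,0,49]),proj(c,p-[0,0,57]))
b=c['pixels'][160:310,180:330,::-1]
cv2.imwrite('pics/z11.png',cv2.resize(b,(600,600)))
E
python3 go.py 596.7 143 78.4 1.541
```

```text
[595.90354067 140.00252741 180.6386709 ] (np.float64(256.26680530582547), np.float64(218.3868460634648)) (np.float64(255.99956556794132), np.float64(205.94578982751938)) (np.float64(256.5531672647626), np.float64(231.68023799868593))
t 20.5 pos [595.9 140.  180.6] rot [ 3.141 -0.     1.54 ] F [ 0.3  0.2 -0.8] gap 33.7
shift cm [ 0.3   0.07 10.22] turn [ 0.    -0.    -0.001]
```

View pics/z11.png

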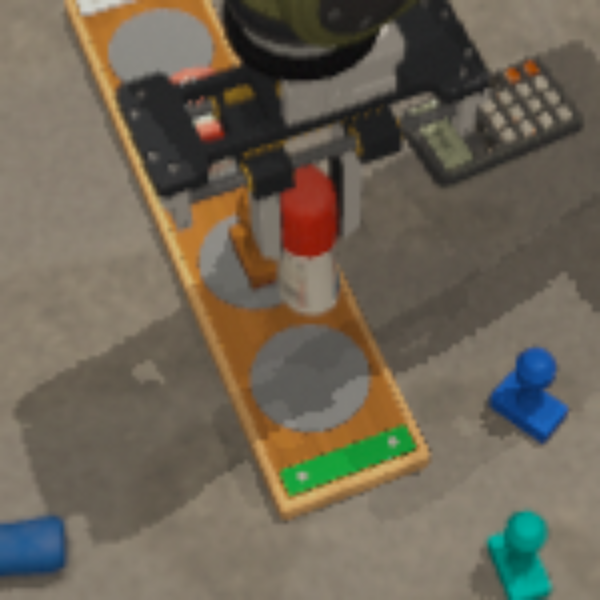

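Request:
servo_tool --pt "0.1 0.07 1 0 0 0" --pt "0.3 0.07 2.5 0 0 0" --pt "0.3 0.07 4.2 0 0 0" --pt "0.3 0.07 5.9 0 0 0" --pt "0.3 0.07 7.4 0 0 0" --pt "0.3 0.07 8.6 0 0 0" --pt "0.3 0.07 9.4 0 0 0" --pt "0.3 0.07 9.9 0 0 0" --pt "0.3 0.07 10.15 0 0 0" --pt "0.3 0.07 10.23 0 0 0"

```text
clock: 21.33
eef_pos: [597.0, 143.6, 78.5]
eef_rot: [3.141, -0.0, 1.541]
wrist_force: [-0.8, 0.2, -0.6]
finger_gap: 33.8
```

Request:
servo_tool --pt "0 0 0.02 0 0 0" --pt "0 0 0.02 0 0 0" --pt "0 0 0.02 0 0 0" --pt "0 0 0.02 0 0 0" --pt "0 0 0.02 0 0 0" --pt "0 0 0.02 0 0 0" --pt "0 0 0.02 0 0 0" --pt "0 0 0.02 0 0 0" --pt "0 0 0.02 0 0 0" --pt "0 0 0.02 0 0 0"

```text
clock: 22.17
eef_pos: [597.1, 143.6, 78.4]
eef_rot: [3.141, -0.0, 1.541]
wrist_force: [0.1, -0.3, 5.5]
finger_gap: 33.8
```

Contact (5.5 N). Release and rise straight up.

Request:
servo_tool --pt "0 0 0 0 0 0" --pt "0 0 0 0 0 0" --pt "0 0 0 0 0 0" --pt "0 0 0 0 0 0" --pt "0 0 0 0 0 0" --pt "0 0 -0.5 0 0 0" --pt "0 0 -2 0 0 0" --pt "0 0 -4 0 0 0" --pt "0 0 -6 0 0 0" --pt "0 0 -8 0 0 0" --gripper 9.0

```text
clock: 23.0
eef_pos: [596.7, 143.5, 159.2]
eef_rot: [3.142, -0.0, 1.541]
wrist_force: [0.9, 0.2, 0.2]
finger_gap: 89.4
```

```bash
python3 go.py 420 -320.5 120 1.571
```

```text
t 23.0 pos [596.7 143.5 159.2] rot [ 3.142 -0.     1.541] F [0.9 0.2 0.2] gap 89.4
shift cm [-46.91 -16.27   3.92] turn [ 0.   -0.   -0.03]
```

Request:
servo_tool --pt "-1 -0.5 0 0 0 0" --pt "-3.5 -1.4 0 0 0 0" --pt "-6.6 -2.4 0 0 0 0" --pt "-9.7 -3.4 0 0 0 0" --pt "-12.8 -4.45 0 0 0 0" --pt "-15.9 -5.5 0 0 0 0" --pt "-19 -6.6 0 0 0 0" --pt "-22.1 -7.67 0 0 0 0" --pt "-25.2 -8.74 0 0 0 0" --pt "-28.3 -9.8 0 0 0 -0.03"

```text
clock: 23.83
eef_pos: [489.0, -137.9, 157.5]
eef_rot: [-3.141, -0.0, 1.57]
wrist_force: [0.8, -0.4, 0.1]
finger_gap: 89.5
```

Request:
servo_tool --pt "-3 -1 0 0 0 0" --pt "-6 -2 0.5 0 0 0" --pt "-9 -3.2 1.2 0 0 0" --pt "-12 -4.2 2 0 0 0" --pt "-14.5 -5.1 2.8 0 0 0" --pt "-16.5 -5.8 3.5 0 0 0" --pt "-17.6 -6.1 3.8 0 0 0" --pt "-18.2 -6.1 3.9 0 0 0" --pt "-18.4 -6.1 3.9 0 0 0" --pt "-18.4 -6.1 3.9 0 0 0"

```text
clock: 24.67
eef_pos: [429.7, -320.1, 119.2]
eef_rot: [3.141, 0.0, 1.571]
wrist_force: [0.1, -0.5, 0.5]
finger_gap: 90.1
```

```bash
python3 - <<'E'
from m import *
for n,b in(('scene',(150,60)),('top',(190,130))):
    c=camera(n); save(c,n+'7'); pickle.dump(c,open(n+'7.pkl','wb'))
    s=read_state(); p=s['eef_pos']; print(p,proj(c,p),proj(c,p-[0,0,110]))
    if n=='scene': x=cv2.resize(c['pixels'][90:290,180:330,::-1],(390,520))
    else: y=cv2.resize(c['pixels'][130:260,190:390,::-1],(400,260))
cv2.imwrite('pics/z12.png',x);cv2.imwrite('pics/z13.png',cv2.resize(y,(800,520)))
E
python3 go.py 420 -320.5 4 1.571
```

```text
[ 429.86270369 -319.78519253  119.26749933] (np.float64(245.5643999071322), np.float64(92.33957649555644)) (np.float64(246.59707020210826), np.float64(118.72792245491084))
[ 429.90609989 -319.65244202  119.30007297] (np.float64(378.10398365051776), np.float64(216.04565306382827)) (np.float64(369.44049662779383), np.float64(217.080659163876))
t 24.77 pos [ 429.9 -319.7  119.3] rot [3.141 0.    1.572] F [ 0.5 -0.4  0. ] gap 90.2
shift cm [-0.08 -1.   11.53] turn [0.    0.    0.001]
```

View pics/z12.png

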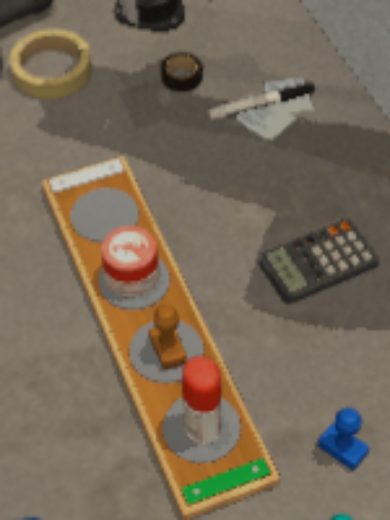

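View pics/z13.png

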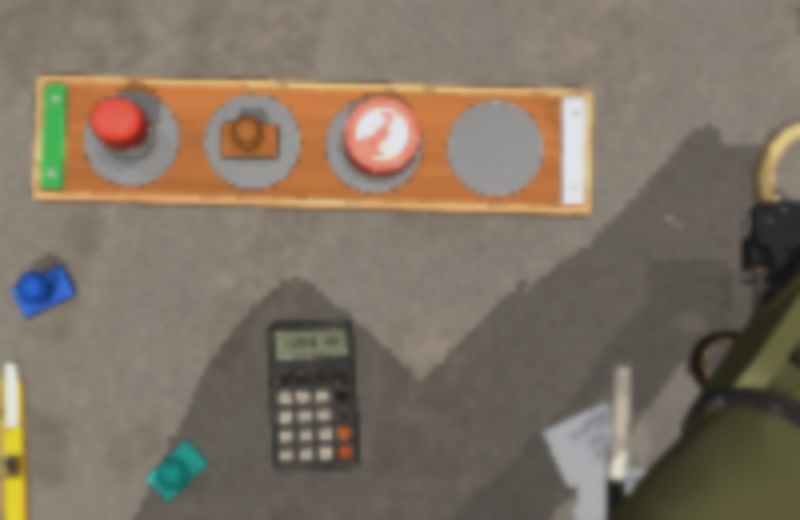

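```bash
python3 - <<'E'
from m import *
t=pickle.load(open('top7.pkl','rb'))
print('pot',onz(t,284.75,163,69)); print('stamp block',onz(t,252,164.5,36),'knob',onz(t,251.2,162.3,82)); print('bottle',onz(t,219.1,160.2,118))
h,S,v=hsv(t)
for n,m,b,z in(('pot',((h<12)|(h>170))&(S>60)&(v>120),(270,150,300,176),66),('cap',((h<8)|(h>172))&(S>120),(205,145,235,172),112)):
    for st,ce,_ in comps(t,m,b,20): print(n,st,ce,onz(t,*ce,z))
E
```

```text
pot [591.99555906 -51.75904983  69.        ]
stamp block [592.56860764  48.4284272   36.        ] knob [592.33650331  48.91535295  82.        ]
bottle [593.31051704 140.96660988 118.        ]
pot [276, 154, 20, 20, 217] [284.96, 163.7] [590.31580605 -52.4876713   66.        ]
cap [212, 154, 15, 13, 144] [219.22, 160.15] [594.4169761  141.32933484 112.        ]
```

Request:
servo_tool --pt "-0.08 -0.6 2 0 0 0" --pt "-0.08 -1.0 4.5 0 0 0" --pt "-0.08 -1.0 7 0 0 0" --pt "-0.08 -1.0 9 0 0 0" --pt "-0.08 -1.0 10.3 0 0 0" --pt "-0.08 -1.0 11 0 0 0" --pt "-0.08 -1.0 11.4 0 0 0" --pt "-0.08 -1.0 11.6 0 0 0" --pt "-0.08 -1.0 11.6 0 0 0" --pt "-0.08 -1.0 11.6 0 0 0"

```text
clock: 25.6
eef_pos: [419.8, -321.4, 3.7]
eef_rot: [3.141, 0.001, 1.571]
wrist_force: [0.4, 0.5, -0.1]
finger_gap: 89.8
```

Request:
servo_tool --pt "0 0 0 0 0 0" --pt "0 0 0 0 0 0" --pt "0 0 0 0 0 0" --pt "0 0 0 0 0 0" --pt "0 0 0 0 0 0" --pt "0 0 0 0 0 0" --pt "0 0 0 0 0 0" --pt "0 0 0 0 0 0" --pt "0 0 0 0 0 0" --pt "0 0 0 0 0 0" --gripper 4.2 --grip_force 20

```text
clock: 26.43
eef_pos: [419.4, -321.2, 3.0]
eef_rot: [-3.142, 0.0, 1.571]
wrist_force: [-0.2, 0.3, 0.6]
finger_gap: 50.2
```

Request:
servo_tool --pt "0 0 0 0 0 0" --pt "0 0 0 0 0 0" --pt "0 0 -0.3 0 0 0" --pt "0 0 -1 0 0 0" --pt "0 0 -2.2 0 0 0" --pt "0 0 -3.7 0 0 0" --pt "0 0 -5.2 0 0 0" --pt "0 0 -6.7 0 0 0" --pt "0 0 -7.8 0 0 0" --pt "0 0 -8.2 0 0 0"

```text
clock: 27.27
eef_pos: [420.0, -321.7, 87.4]
eef_rot: [3.139, 0.002, 1.571]
wrist_force: [0.6, -1.3, -0.3]
finger_gap: 50.4
```

```bash
python3 - <<'E'
from m import *
c=camera('scene'); save(c,'scene8')
s=read_state(); p=s['eef_pos']; print(p,proj(c,p),proj(c,p+[0,0,7]),s['finger_gap'])
cv2.imwrite('pics/z14.png',cv2.resize(c['pixels'][60:160,200:300,::-1],(600,600)))
E
python3 go.py 588.2 -141.2 85 1.541
```

```text
[ 419.94198766 -321.69491076   87.05535244] (np.float64(248.62838897792662), np.float64(99.10272587462823)) (np.float64(248.57198340781946), np.float64(97.37470332236326)) 50.35173482267976
t 27.32 pos [ 419.9 -321.7   87.1] rot [3.139e+00 2.000e-03 1.571e+00] F [ 0.7 -0.1  0.9] gap 50.4
shift cm [18.05 16.83  0.21] turn [0.002 0.002 0.03 ]
```

View pics/z14.png

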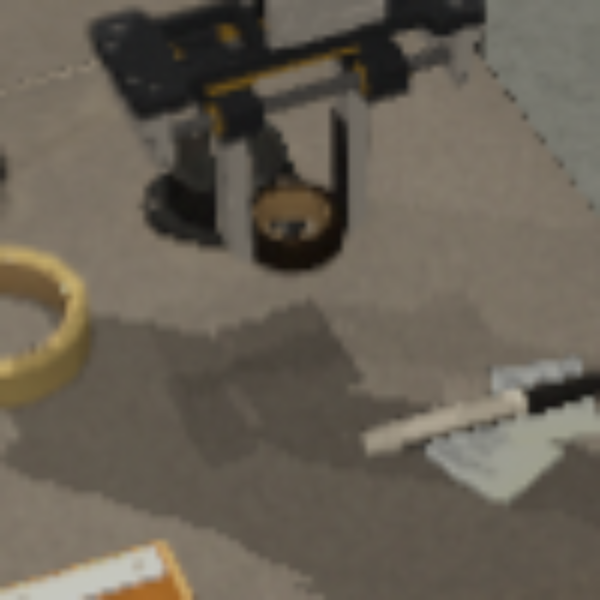

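Request:
servo_tool --pt "0.5 0.5 0 0 0 0" --pt "1.7 1.6 0 0 0 0" --pt "3.7 3.4 0 0 0 0" --pt "5.9 5.5 0 0 0 0" --pt "8.1 7.6 0 0 0 0" --pt "10.3 9.6 0 0 0 0.03" --pt "12.5 11.7 0 0 0 0.03" --pt "14.7 13.7 0 0 0 0.03" --pt "16.6 15.5 0 0 0 0.03" --pt "18.05 16.83 0 0 0 0.03"

```text
clock: 28.15
eef_pos: [588.6, -138.2, 83.7]
eef_rot: [-3.14, -0.001, 1.542]
wrist_force: [0.4, -0.4, -0.4]
finger_gap: 50.4
```

```bash
python3 go.py 588.2 -141.2 24 1.541
```

```text
t 28.15 pos [ 588.6 -138.2   83.7] rot [-3.140e+00 -1.000e-03  1.542e+00] F [ 0.4 -0.4 -0.4] gap 50.4
shift cm [-0.3  -0.02  5.97] turn [-0.001 -0.001  0.001]
```

Request:
servo_tool --pt "0 0 0.5 0 0 0" --pt "0 0 1.5 0 0 0" --pt "0 0 2.7 0 0 0" --pt "0 0 3.9 0 0 0" --pt "0 0 4.7 0 0 0" --pt "0 0 5.2 0 0 0" --pt "0 0 5.5 0 0 0" --pt "0 0 5.5 0 0 0" --pt "0 0 5.5 0 0 0" --pt "0 0 5.5 0 0 0"

```text
clock: 28.98
eef_pos: [587.9, -140.9, 30.5]
eef_rot: [3.141, 0.0, 1.541]
wrist_force: [0.4, 0.1, 0.1]
finger_gap: 50.3
```

```bash
python3 go.py 588.2 -141.2 24 1.541
```

```text
t 28.98 pos [ 587.9 -140.9   30.5] rot [3.141 0.    1.541] F [0.4 0.1 0.1] gap 50.3
shift cm [-0.03  0.03  0.65] turn [ 0.001  0.    -0.   ]
```

Request:
servo_tool --pt "0 0 0.2 0 0 0" --pt "0 0 0.4 0 0 0" --pt "0 0 0.55 0 0 0" --pt "0 0 0.63 0 0 0" --pt "0 0 0.66 0 0 0" --pt "0 0 0.66 0 0 0" --pt "0 0 0.66 0 0 0" --pt "0 0 0.66 0 0 0" --pt "0 0 0.66 0 0 0" --pt "0 0 0.66 0 0 0"

```text
clock: 29.82
eef_pos: [587.6, -140.7, 23.9]
eef_rot: [-3.142, 0.0, 1.541]
wrist_force: [-4.7, 0.9, 7.1]
finger_gap: 50.3
```

Request:
servo_tool --pt "0 0 0 0 0 0" --pt "0 0 0 0 0 0" --pt "0 0 0 0 0 0" --pt "0 0 0 0 0 0" --pt "0 0 0 0 0 0" --pt "0 0 -0.3 0 0 0" --pt "0 0 -1.5 0 0 0" --pt "0 0 -3.5 0 0 0" --pt "0 0 -6 0 0 0" --pt "0 0 -9 0 0 0" --gripper 9.0

```text
clock: 30.65
eef_pos: [587.1, -140.6, 114.4]
eef_rot: [-3.14, -0.0, 1.541]
wrist_force: [0.3, -0.3, 0.7]
finger_gap: 90.0
```

```bash
python3 go.py 500 -250 120 1.541
```

```text
t 30.65 pos [ 587.1 -140.6  114.4] rot [-3.14  -0.     1.541] F [ 0.3 -0.3  0.7] gap 90.0
shift cm [-11.2   -8.38  -0.55] turn [-0.001 -0.    -0.   ]
```

Request:
servo_tool --pt "-1 -1 -2 0 0 0" --pt "-3.5 -3 -4 0 0 0" --pt "-6.5 -5.5 -5 0 0 0" --pt "-9.5 -8 -5 0 0 0" --pt "-12.5 -10.5 -5 0 0 0" --pt "-15.5 -13 -5 0 0 0" --pt "-18 -15 -5 0 0 0" --pt "-20 -16 -5 0 0 0" --pt "-20 -16 -5 0 0 0" --pt "-20 -16 -5 0 0 0"

```text
clock: 31.48
eef_pos: [421.4, -336.5, 164.3]
eef_rot: [3.141, 0.001, 1.539]
wrist_force: [0.1, 0.4, -0.2]
finger_gap: 89.8
```

```bash
python3 - <<'E'
from m import *
for n in('scene','top'):
    c=camera(n); save(c,n+'9'); pickle.dump(c,open(n+'9.pkl','wb'))
    if n=='scene': cv2.imwrite('pics/z15.png',cv2.resize(c['pixels'][145:295,190:300,::-1],(440,600),interpolation=2))
    else: cv2.imwrite('pics/z16.png',cv2.resize(c['pixels'][140:190,190:350,::-1],(800,250),interpolation=2))
E
```

```text
(no output)
```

View pics/z15.png

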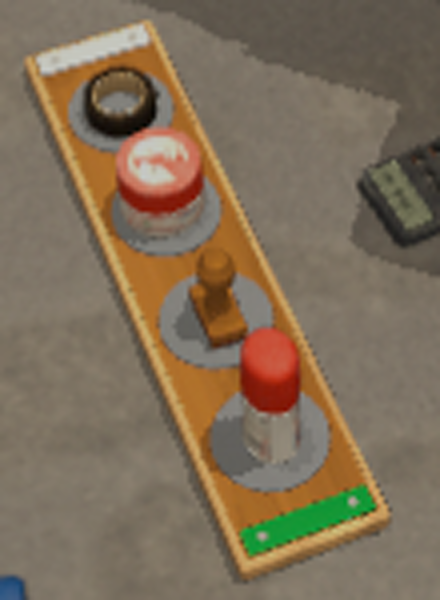

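View pics/z16.png

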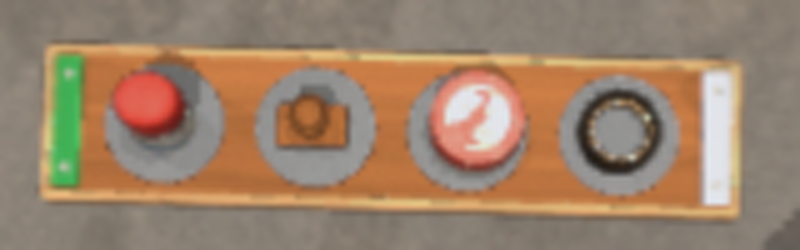

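```bash
python3 go.py 591 -49 130 1.541
```

```text
t 31.58 pos [ 422.2 -335.3  163.9] rot [3.141 0.    1.541] F [-0.7  0.2  0.2] gap 90.0
shift cm [29.12 16.02  3.39] turn [0.001 0.    0.   ]
```

Request:
servo_tool --pt "1 0.5 0 0 0 0" --pt "4 2.2 0 0 0 0" --pt "7.5 4.1 0 0 0 0" --pt "11 6 0 0 0 0" --pt "14.5 8 0 0 0 0" --pt "18 10 0 0 0 0" --pt "21.5 11.9 0 0 0 0" --pt "25 13.8 1 0 0 0" --pt "28 15.4 2 0 0 0" --pt "29.1 16 3 0 0 0"

```text
clock: 32.42
eef_pos: [591.8, -44.1, 133.0]
eef_rot: [3.141, -0.001, 1.546]
wrist_force: [-1.2, -0.2, -0.7]
finger_gap: 89.9
```

Request:
servo_tool --pt "0 0 0.4 0 0 0" --pt "0 0 0.4 0 0 0" --pt "0 0 0.4 0 0 0" --pt "0 0 0.4 0 0 0" --pt "0 0 1.4 0 0 0" --pt "0 0 2.4 0 0 0" --pt "0 0 3.4 0 0 0" --pt "0 0 4 0 0 0" --pt "0 0 4.2 0 0 0" --pt "0 0 4.2 0 0 0"

```text
clock: 33.25
eef_pos: [590.1, -49.8, 90.5]
eef_rot: [-3.14, -0.0, 1.541]
wrist_force: [-0.1, -0.9, -0.2]
finger_gap: 89.7
```

```bash
python3 go.py 591 -50 34 1.541
```

```text
t 33.25 pos [590.1 -49.8  90.5] rot [-3.14  -0.     1.541] F [-0.1 -0.9 -0.2] gap 89.7
shift cm [-0.02  0.1   5.65] turn [-0.001 -0.    -0.   ]
```

Request:
servo_tool --pt "0 0.05 1 0 0 0" --pt "0 0.1 2.5 0 0 0" --pt "0 0.1 4 0 0 0" --pt "0 0.1 5 0 0 0" --pt "0 0.1 5.5 0 0 0" --pt "0 0.1 5.6 0 0 0" --pt "0 0.1 5.6 0 0 0" --pt "0 0.1 5.6 0 0 0" --pt "0 0.1 5.6 0 0 0" --pt "0 0.1 5.6 0 0 0"

```text
clock: 34.08
eef_pos: [591.7, -49.8, 36.0]
eef_rot: [3.141, 0.0, 1.541]
wrist_force: [0.3, 0.3, 0.3]
finger_gap: 89.8
```

Request:
servo_tool --pt "0 0 0 0 0 0" --pt "0 0 0 0 0 0" --pt "0 0 0 0 0 0" --pt "0 0 0 0 0 0" --pt "0 0 0 0 0 0" --pt "0 0 0 0 0 0" --pt "0 0 0 0 0 0" --pt "0 0 0 0 0 0" --pt "0 0 0 0 0 0" --pt "0 0 -0.3 0 0 0" --gripper 4.5 --grip_force 20

```text
clock: 34.92
eef_pos: [591.1, -49.7, 37.9]
eef_rot: [-3.141, -0.0, 1.541]
wrist_force: [0.4, 0.4, -0.8]
finger_gap: 57.5
```

Request:
servo_tool --pt "0.1 0 0 0 0 0" --pt "0.2 0 0 0 0 0" --pt "0.3 0 0 0 0 0" --pt "0.4 0 0 0 0 0" --pt "0.4 0 0 0 0 0" --pt "0.4 0 0.1 0 0 0" --pt "0.4 0 0.2 0 0 0" --pt "0.4 0 0.3 0 0 0" --pt "0.4 0 0.31 0 0 0" --pt "0.4 0 0.31 0 0 0"

```text
clock: 35.75
eef_pos: [591.5, -45.8, 35.3]
eef_rot: [-3.142, 0.0, 1.541]
wrist_force: [-0.9, 0.4, 3.2]
finger_gap: 57.4
```

Contact felt; release, rise and clear.

Request:
servo_tool --pt "0 0 0 0 0 0" --pt "0 0 0 0 0 0" --pt "0 0 0 0 0 0" --pt "0 0 0 0 0 0" --pt "0 0 0 0 0 0" --pt "0 0 -0.5 0 0 0" --pt "0 0 -2.5 0 0 0" --pt "0 0 -5 0 0 0" --pt "0 0 -8 0 0 0" --pt "0 0 -11 0 0 0" --gripper 9.0

```text
clock: 36.58
eef_pos: [591.2, -45.8, 146.7]
eef_rot: [-3.141, -0.0, 1.541]
wrist_force: [0.5, -0.7, 0.6]
finger_gap: 90.1
```

Request:
servo_tool --pt "-2 -1 -1 0 0 0" --pt "-5 -2.8 -1 0 0 0" --pt "-8 -4.5 -1 0 0 0" --pt "-11 -6.2 -1 0 0 0" --pt "-14 -7.9 -1 0 0 0" --pt "-17 -9.6 -1 0 0 0" --pt "-20 -11.2 -1 0 0 0" --pt "-23 -12.9 -1 0 0 0" --pt "-26 -14.6 -1 0 0 0" --pt "-28 -16 -1 0 0 0"

```text
clock: 37.42
eef_pos: [421.8, -323.0, 155.8]
eef_rot: [3.141, 0.001, 1.54]
wrist_force: [0.5, 0.4, -0.5]
finger_gap: 89.6
```

Request:
servo_tool --pt "0 0 0 0 0 0" --pt "0 0 0 0 0 0" --pt "0 0 0 0 0 0" --pt "0 0 0 0 0 0" --pt "0 0 0 0 0 0" --pt "0 0 0 0 0 0" --pt "0 0 0 0 0 0" --pt "0 0 0 0 0 0" --pt "0 0 0 0 0 0" --pt "0 0 0 0 0 0"

```text
clock: 38.25
eef_pos: [423.2, -320.8, 155.2]
eef_rot: [-3.142, 0.0, 1.541]
wrist_force: [-0.4, -0.3, 0.9]
finger_gap: 90.3
```

```bash
python3 - <<'E'
from m import *
for n in('scene','top'):
    c=camera(n); save(c,n+'10')
    if n=='scene': a=cv2.resize(c['pixels'][145:295,190:300,::-1],(440,600),interpolation=2)
    else:
        cv2.imwrite('pics/z18.png',cv2.resize(c['pixels'][140:190,190:350,::-1],(800,250),interpolation=2))
        h,S,v=hsv(c)
        for nn,m,b,z in(('pot',((h<12)|(h>170))&(S>60)&(v>120),(270,150,300,176),66),('cap',((h<8)|(h>172))&(S>120),(205,145,235,172),112),('tape',v<75,(303,156,325,178),36)):
            for st,ce,_ in comps(c,m,b,20): print(nn,st,ce,onz(c,*ce,z).round(1))
cv2.imwrite('pics/z17.png',a)
print(read_state()['clock'])
E
```

```text
pot [274, 154, 21, 20, 216] [283.29, 163.45] [591.1 -47.4  66. ]
cap [212, 154, 15, 13, 144] [219.22, 160.15] [594.4 141.3 112. ]
tape [306, 158, 16, 17, 68] [312.94, 166.94] [ 584.7 -140.1   36. ]
38.35
```

View pics/z17.png

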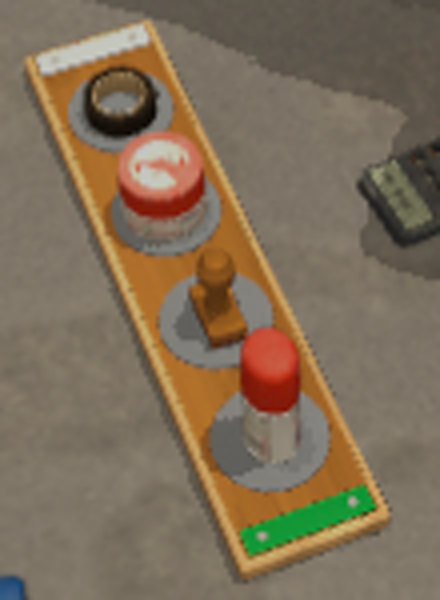

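View pics/z18.png

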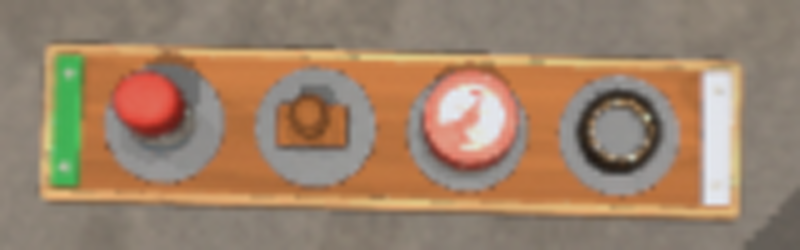

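All four stand upright, centred within a few mm of their pads, and the arm is clear.

```bash
python3 -c "
from h import *
print(sign_off())"
```

```text
the job is handed in; nothing more can be done
None
```

All four goods are on the board in height order, and I handed the job in at about 38 s. From the green end: bottle (pad 4), wooden stamp (pad 3), pot (pad 2), tape roll (pad 1). I left the blue and turquoise stamps alone.

- **Upright and released:** the last pictures from both cameras show every item standing on its pad. The open gripper is about 155 mm up and roughly 240 mm away, touching nothing.
- **Centring:** by the top camera, the offsets from the pad centres measured about:

| Item | Offset from pad centre |
|---|---|
| Bottle | 2 mm |
| Stamp | 2 mm |
| Pot | 1 mm |
| Tape | 2–4 mm |

- **Mended:** the pot first stood about 4 mm off, so I gripped it again and moved it 4 mm along the board.
- **Disagreements:** the two cameras differ by 1–3 mm on the pad positions, so I placed against their average. The fingers stopped at 50 mm on the tape roll, against the 53 mm stated, but it held firmly and looked centred in the grip.
- **Forces:** the highest wrist force at the end of any move was about 9 N, when the tape touched down on its pad.

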